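Stack the top tier on the drying rack

ROBOT

A 6-joint arm with a two-finger parallel gripper is mounted at the origin on the work surface. World frame = base frame: x ahead of the robot, y to its left, z up, the work surface at z = 0. Lengths are in mm, angles in degrees, forces in N, time in s.
With the tool pointing down it reaches from about 425 to 925 mm from the base axis. Payload 12.5 kg.
Tool frame: the origin (TCP) lies at the very end of the fingers, on their centre line; the grasp point (between the pads) lies 19 mm behind it (env.tcp_to_grasp is the distance from the TCP to the grasp point, in mm); z points along the fingers, y is the line along which they close (so a half turn about z gives the same grasp; the last joint's range is limited). The gripper opens to 85 mm and grips with 20 to 120 N. Pads are 22 mm wide; open, the fingers measure 114 mm over their backs; the gripper's body (76 mm by 85 mm) begins 54 mm behind the grasp point. The pads swing forward as they close: fully open they stand 13 mm farther back than shut.
Start: joints at [70.783, 28.126, 89.318, -0, 62.55, -6.05], TCP at [142.345, 608.591, 231.327] pointing down, gripper open.
Joint ranges: [-177.58, 177.58], [-47.91, 125.51], [2.72, 160], [-65.01, 245.01], [3.68, 167.84], [-153.87, 153.87]. Speed limits (degrees/s): [127.2, 127.2, 159.86, 180, 180, 180].

INTERFACE

Orientations are given as [roll, pitch, yaw] about the fixed x, y, z axes, in that order (R = Rz(yaw) Ry(pitch) Rx(roll)).
In Python, from plant import read_state, viewer, order, env gives the robot as it stands.
- The arm moves only by the shell command python3 -m pendant 'ROWS' [FORCE]. ROWS is JSON, a list of rows, each an object with "dp": the shift along the tool's x, y, z in cm, a list of three; "rotation": the turn, a rotation vector about the tool's x, y, z in rad, a list of three; "grip": the opening, from 0 (shut) to 1 (fully open). A call has 1 to 20 rows; each row is the pose to reach, as a shift and turn from the pose commanded when the call began, along the tool's axes at that moment; what a row does not reach only later rows make up. A row lasts 1/8 s, in which the tool goes at most 62.5 mm and 10.7 degrees, less where a joint would pass 70% of its speed; a pose out of reach is approached as far as the arm can. A call with a gripper value outside its range is refused whole. The fingers move at their own pace and stop on an object; FORCE is the grip in N (left out, the last holds). Time passes only in rows, so rows that repeat a pose let the fingers close. It gives the time, the measured TCP pose, the force, the opening and the grip force at its end, in the units of the state.
- read_state(): the state, without advancing time (a new reading comes with each control period).
- viewer.grab_frame(name): name is "scene" or "top"; returns a dict with "image" (384x512x3 uint8, red, green, blue), "camera_matrix" (3x3 intrinsics, pixels), "k1" (the pictures are not rectified: a ray, as slopes to the right and down, at radius r is drawn at 1 + k1 r^2 times it, then the intrinsics apply), "position" and "orientation" of the camera in the world. Camera axes: x right, y up, looking along -z (the intrinsics and any distortion apply to the point x, -y, -z); pixel columns grow to the right and rows downward; lengths in mm; the calibration is good to about 2 mm. A picture is of the moment at which its call begins. There is no depth.
- order.sign_off(): hands the job in; it is judged then, once.
The state is a dict: "time_s": time; "joints": joint angles; "dq": joint speeds; "tau": joint torques, N m; "eef_pos": TCP position; "tool_rot": TCP orientation; "force": force on the tool from outside, world axes, zero at the start; "wrist_torque": the same for the moment, N m; "finger_gap": finger opening in mm; "finger_force": force on a finger pad.
Only numpy, scipy, OpenCV 4.12 (cv2) and the standard library are available. Lean on these libraries where they do the work, as an engineer would, in place of code of your own. Each camera call takes 0.05 s, during which the arm holds its last target. There are 200 camera calls.

TASK

Put the oblong tier on the drying rack: pick it up by its wooden handle and set it on the bottom frame that holds the painted card, so that all four of its posts stand fully home in the frame's four corner sockets, then let go. Leave the square tier where it is.

Things in the scene. Friction and masses are not known exactly. Their poses are not given: they have to be found in the camera images.
- tier: Oblong top tier of a small drying rack, loose, 0.3 to 0.55 kg, standing on four aluminium posts (14 mm across, 66 mm tall) at x = +-80, y = +-50 mm of its frame; dark steel wire deck 50 to 60 mm above the feet; wooden handle on top. Origin: midway between the posts, level with the undersides of the feet. x along the long side, z up; the same after a half turn.
- handle (a point): Middle of the oblong tier's wooden handle, 115 mm straight above the tier's origin: a level bar 90 mm long along the tier's x, 16 mm wide (y), 18 mm tall (half above this point, half below), free below it for about 46 mm down to the deck, on two 8 mm uprights at x = +-35 mm. Axes as the tier's.
- base: Bottom frame of the rack, fixed: dark steel, blue card on its low deck, no handle. Columns at x = +-80, y = +-50 mm, each with a square flared socket on top: floor 40 mm above the table, 22 mm wide inside; mouth at 68 mm, 42 mm wide. The seated tier's origin is 40 mm above this origin. Origin: centre of the underside, on the table. x along the long side, z up; the same after a half turn.
- square_tier: Loose tier of the same make and materials, with the same handle (along its x, middle 115 mm above the origin), but square: posts at x = +-50, y = +-50 mm. It belongs to another rack and stays where it is. Origin: midway between the posts, level with the undersides of the feet; z up.
Not all that is in view belongs to the job. Leave any blue look-alike of the tier alone.

How it is judged (in metres and radians):
At the end, for the whole second after the job is handed in: The oblong tier is at rest on the bottom frame, released, all four posts in the sockets: its origin 34 to 47 mm above the frame's, within 15 mm of it sideways, long sides parallel within 10 degrees (either way round), level within 4 degrees (z of tier in the frame of base between 0.034 and 0.047 m and horizontal distance between tier and base below 0.015 m and angle between the x axis of tier and the x axis of base, either way round below 0.175 rad and angle between tier's own z axis and vertical below 0.07 rad and linear speed of tier below 0.02 m/s and contact force between tier and the fingers below 0.1 N); the robot touches nothing.
It fails at once if the square tier is moved by more than 30 mm (distance of square_tier from where it was at the start of the episode above 0.03 m).
It also fails if it takes over 42 s, if anything falls off the work surface, if the arm or the gripper's body presses on something with over 40 N, if the wrist force passes 120 N, or if a joint passes its speed limit or range.

## Working session

There is one attempt and no reset: what is moved stays moved. The work goes in short steps, Python scripts to look and compute and a shell command to move; the robot and the scene stay as the last step left them, time stands still between calls to the robot, and variables do not carry over. Pictures are saved under pics/ and viewed, at most 10 in all, crops included, and the job is handed in when it is done.

```bash
mkdir -p pics; python3 - <<'E'
from plant import read_state, viewer
import cv2,numpy as np
ims=[]
for n in("scene","top"):
    f=viewer.grab_frame(n); cv2.imwrite(f"pics/{n}0.png",f["image"][:,:,::-1])
    print(n,f["camera_matrix"],f["k1"],f["position"],f["orientation"])
s=read_state();print(s["time_s"],s["eef_pos"],s["tool_rot"],s["finger_gap"])
E
```

```text
scene [[413.90333046   0.         258.23224854]
 [  0.         413.90333046 195.84234669]
 [  0.           0.           1.        ]] -0.05113335675453882 [ 808.88881336 -447.37972739  975.97464581] [33.5162475   0.53714832 37.95808059]
top [[439.46717998   0.         259.60603361]
 [  0.         439.46717998 193.79925857]
 [  0.           0.           1.        ]] -0.1303791788355366 [ 334.90385668   17.35337073 1303.94939768] [  5.87284263  -1.42871155 -89.26494216]
0.1 [142.25344306 608.38554633 230.79082543] [-1.79942261e+02 -6.05002181e-03  1.66835070e+02] 85.36297877310265
```

View pics/scene0.png

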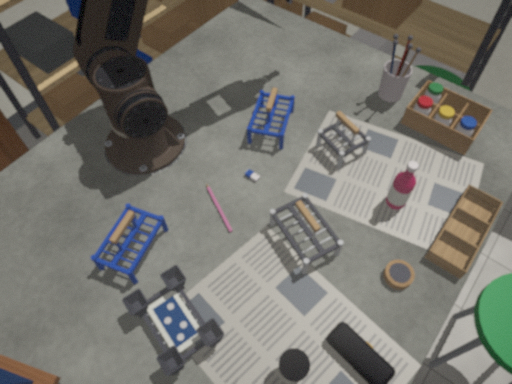

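View pics/top0.png

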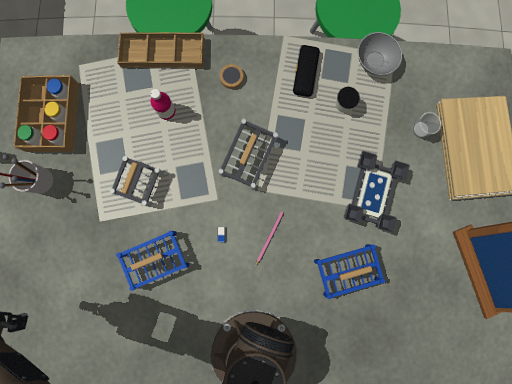

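The candidates in the top view are the dark oblong tier at (250,153), the dark squarer tier at (136,181), and the blue look-alikes at (152,260) and (350,270). The dark tier at (250,153) looks oblong, with its handle along the long side. The base is at (376,190). I'll confirm this in an enlarged crop.

```bash
cat > h.py <<'E'
import cv2,numpy as np
from scipy.spatial.transform import Rotation as R
from plant import read_state, viewer
def ray(f,u,v):
    K=f["camera_matrix"];d=np.array([(u-K[0,2])/K[0,0],(v-K[1,2])/K[1,1]]);s=d.copy()
    for _ in range(20): s=d/(1+f["k1"]*(s@s))
    return R.from_euler("xyz",f["orientation"],degrees=True).apply([s[0],-s[1],-1])
def onz(f,u,v,z):
    r=ray(f,u,v);p=np.array(f["position"]);return p+r*(z-p[2])/r[2]
def blobs(f,lo,hi,amin=30):
    m=cv2.inRange(cv2.cvtColor(f["image"],cv2.COLOR_RGB2HSV),lo,hi)
    c,_=cv2.findContours(m,cv2.RETR_EXTERNAL,cv2.CHAIN_APPROX_NONE)
    return [(cv2.contourArea(k),cv2.minAreaRect(k)) for k in c if cv2.contourArea(k)>amin]
E
python3 - <<'E'
from h import *
f=viewer.grab_frame("top");im=f["image"][:,:,::-1]
a=cv2.resize(im[115:200,215:295],None,fx=5,fy=5,interpolation=3);b=cv2.resize(im[145:230,335:415],None,fx=4.5,fy=5,interpolation=3)
cv2.imwrite("pics/crop1.png",np.hstack([a,b]))
for A,r in blobs(f,(8,90,120),(22,255,255)):
    if A<600:print("wood",A,r)
for A,r in blobs(f,(100,120,60),(125,255,255)):print("blue",A,r)
E
```

```text
wood 145.5 ((355.4433898925781, 272.8018798828125), (5.631782531738281, 32.554447174072266), 74.05460357666016)
wood 137.0 ((145.75148010253906, 261.1035461425781), (5.538462162017822, 32.07693099975586), 67.38013458251953)
wood 126.0 ((128.4615020751953, 177.37623596191406), (5.020613670349121, 32.67447280883789), 21.370620727539062)
wood 133.0 ((247.70892333984375, 148.3690185546875), (5.243548393249512, 31.370100021362305), 24.227745056152344)
wood 371.5 ((231.0, 74.5), (21.0, 22.0), 90.0)
wood 371.0 ((132.5, 48.5), (27.0, 29.0), 90.0)
blue 2282.0 ((349.2829895019531, 270.9905700683594), (41.345523834228516, 63.185848236083984), 74.05460357666016)
blue 30.5 ((221.0, 238.0), (6.0, 6.0), 90.0)
blue 2023.5 ((491.0, 269.5), (75.0, 40.0), 90.0)
blue 2283.5 ((152.13369750976562, 259.6324462890625), (39.63420104980469, 64.69218444824219), 67.10945129394531)
blue 570.5 ((373.8958740234375, 192.47300720214844), (17.74660873413086, 36.2461051940918), 14.534454345703125)
blue 161.0 ((54.0, 86.0), (14.0, 14.0), 90.0)
```

View pics/crop1.png

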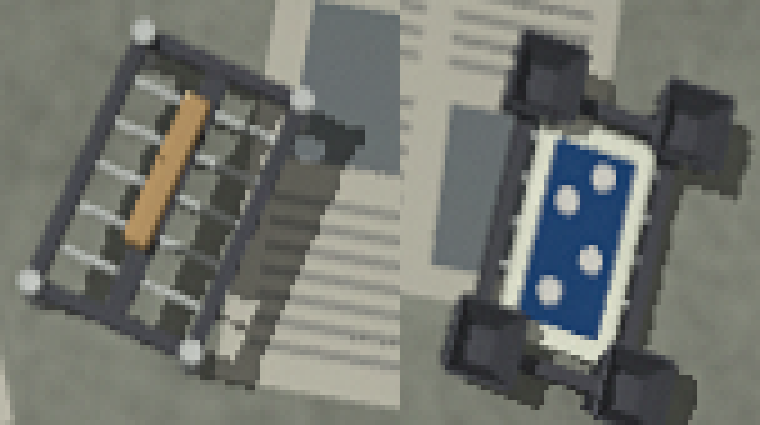

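The crop shows the dark tier with four bright post tops at (243.6,121.4), (275.4,134.6), (253,185.4) and (221,171). It is clearly oblong (about 1.6:1), so it is the one meant. The base has the blue card at (374,192) and four dark sockets around it.

```bash
python3 - <<'E'
from h import *
f=viewer.grab_frame("top")
def rect(px,z):
    P=np.array([onz(f,u,v,z)[:2] for u,v in px]);c=P.mean(0)
    l=(P[0]+P[1]-P[2]-P[3])/2; w=(P[1]+P[2]-P[0]-P[3])/2
    print("c",c,"long",np.linalg.norm(l),np.degrees(np.arctan2(l[1],l[0])),"w",np.linalg.norm(w),np.degrees(np.arctan2(w[1],w[0])))
rect([(243.6,121.4),(275.4,134.6),(253,185.4),(221,171)],66)
o=lambda x,y:((x-400)/4.5+335,y/5+145)
rect([o(549,75),o(697,125),o(640,390),o(487,337)],68)
print("handle",onz(f,247.7,148.4,122))
for z in(10,20,30):print("card",z,onz(f,373.9,192.5,z))
g=viewer.grab_frame("scene")
for A,r in blobs(g,(8,90,120),(20,255,255)):
  if A<900:print("s wood",A,r,onz(g,*r[0],122))
for A,r in blobs(g,(100,120,60),(125,255,255)):print("s blue",A,r,onz(g,*r[0],20))
s=read_state();print(s["eef_pos"],s["tool_rot"])
print(R.from_euler("xyz",s["tool_rot"],degrees=True).as_matrix().round(3))
E
```

```text
c [579.91927618  21.96239138] long 159.8618045875777 -22.84683362998935 w 99.75036215511447 -112.77047476747279
c [ 475.36075019 -352.81391109] long 158.82259475249282 -15.138850774754802 w 102.4097545532903 -106.0184416686091
handle [581.23440831  23.61816433 122.        ]
card 10 [ 477.66850661 -357.06284109   10.        ]
card 20 [ 476.56518178 -354.16924871   20.        ]
card 30 [ 475.46185695 -351.27565633   30.        ]
s wood 613.5 ((25.528711318969727, 371.9871520996094), (59.80721664428711, 14.551309585571289), 20.85445785522461) [ 346.81699311 -617.92856129  122.        ]
s wood 50.0 ((398.197998046875, 278.68377685546875), (28.277130126953125, 14.575430870056152), 6.842772960662842) [831.9604825    9.15230715 122.        ]
s wood 73.5 ((457.7483825683594, 115.04457092285156), (7.741444110870361, 30.965770721435547), 28.610462188720703) [737.42188038 562.63200481 122.        ]
s wood 65.5 ((437.0322570800781, 105.51746368408203), (6.704601287841797, 30.55539321899414), 28.442928314208984) [673.6302672  561.32818445 122.        ]
s blue 188.5 ((13.0, 376.5), (13.0, 26.0), 9
[... 387 characters left out ...]
000549316406, 122.20001983642578), (14.310833930969238, 11.627553939819336), 26.56505012512207) [768.55626641 674.60668825  20.        ]
s blue 910.0 ((269.517822265625, 118.5341796875), (36.5788459777832, 57.07608413696289), 17.447189331054688) [260.06530536 299.68166389  20.        ]
s blue 73.0 ((142.85293579101562, 56.411766052246094), (16.63536262512207, 6.345447540283203), 30.963754653930664) [-292.32306228  269.23630592   20.        ]
s blue 132.5 ((73.5, 8.5), (17.0, 13.0), 90.0) [-757.9950067   311.36651929   20.        ]
[142.31930964 608.5004227  231.03727563] [-1.79972456e+02 -3.21675623e-03  1.66832433e+02]
[[-0.974  0.228 -0.   ]
 [ 0.228  0.974 -0.   ]
 [ 0.    -0.    -1.   ]]
```

```bash
python3 -m pendant '[{"dp":[-28,-23.5,0],"rotation":[0,0,0.1],"grip":1},{"dp":[-28,-23.5,0],"rotation":[0,0,0.1],"grip":1},{"dp":[-28,-23.5,0],"rotation":[0,0,0.1],"grip":1},{"dp":[-28,-23.5,0],"rotation":[0,0,0.1],"grip":1},{"dp":[-28,-23.5,0],"rotation":[0,0,0.1],"grip":1},{"dp":[-56,-47.1,0],"rotation":[0,0,0.168],"grip":1},{"dp":[-56,-47.1,0],"rotation":[0,0,0.168],"grip":1},{"dp":[-56,-47.1,0],"rotation":[0,0,0.168],"grip":1},{"dp":[-56,-47.1,0],"rotation":[0,0,0.168],"grip":1},{"dp":[-56,-47.1,0],"rotation":[0,0,0.168],"grip":1},{"dp":[-56,-47.1,0],"rotation":[0,0,0.168],"grip":1},{"dp":[-56,-47.1,0],"rotation":[0,0,0.168],"grip":1},{"dp":[-56,-47.1,0],"rotation":[0,0,0.168],"grip":1},{"dp":[-56,-47.1,0],"rotation":[0,0,0.168],"grip":1},{"dp":[-56,-47.1,0],"rotation":[0,0,0.168],"grip":1},{"dp":[-56,-47.1,0],"rotation":[0,0,0.168],"grip":1},{"dp":[-56,-47.1,0],"rotation":[0,0,0.168],"grip":1}]' 40
python3 - <<'E'
from h import *
f=viewer.grab_frame("scene");cv2.imwrite("pics/s1.png",cv2.resize(f["image"][150:310,220:400,::-1],None,fx=3.5,fy=3.5,interpolation=3))
E
```

```text
time_s: 2.38
eef_pos: [580.2, 23.0, 231.5]
tool_rot: [180.0, 0.0, 157.3]
force: [-0.3, 0.9, 0.5]
finger_gap: 85.3
finger_force: 0.0
```

View pics/s1.png

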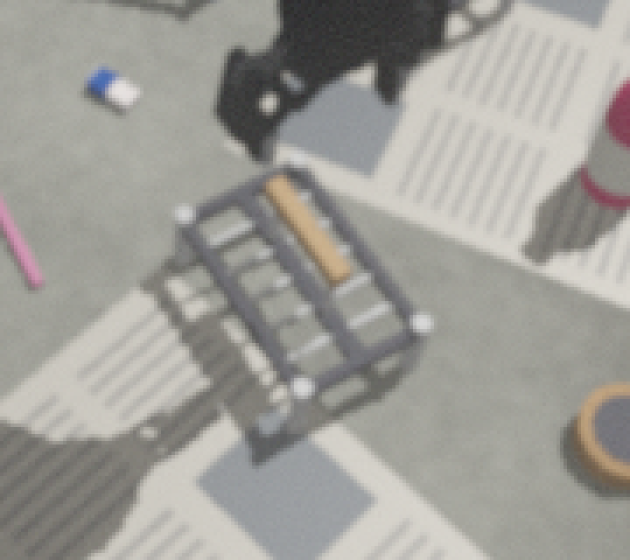

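The scene crop shows the gripper stopped above the tier. The handle centre is at scene pixel (308,215) and the left and right post tops are at (272.9,211.1) and (340.6,242.6).

```bash
python3 - <<'E'
from h import *
f=viewer.grab_frame("scene")
print((onz(f,272.9,211.1,66)+onz(f,340.6,242.6,66))/2, onz(f,308,215.1,124), onz(f,340.6,242.6,66)-onz(f,306.6,260.6,66))
# base sockets look
cv2.imwrite("pics/s2.png",cv2.resize(f["image"][255:384,110:240,::-1],None,fx=4.5,fy=4.5,interpolation=3))
E
```

```text
[583.32082706  22.94245462  66.        ] [583.92350882  21.72602156 124.        ] [3.90094826e+01 9.06884760e+01 1.13686838e-13]
```

View pics/s2.png

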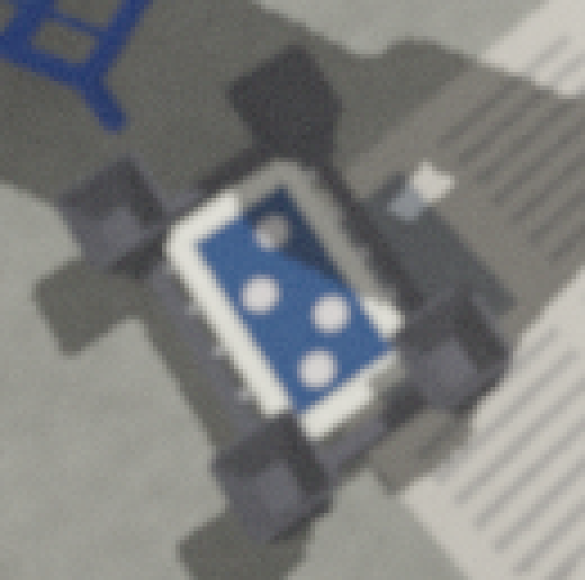

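```bash
python3 -m pendant '[{"dp":[0,0,4.5],"rotation":[0,0,0],"grip":1},{"dp":[0,0,9],"rotation":[0,0,0],"grip":1},{"dp":[0,0,11.5],"rotation":[0,0,0],"grip":1},{"dp":[0,0,13.5],"rotation":[0,0,0],"grip":1},{"dp":[0,0,13.5],"rotation":[0,0,0],"grip":1}]'
```

```text
time_s: 3.1
eef_pos: [579.7, 22.5, 95.1]
tool_rot: [-180.0, -0.1, 157.2]
force: [0.1, -0.4, 0.3]
finger_gap: 85.3
finger_force: 0.0
```

The scene crop of the base shows the left and right socket mouths at about crop (115,212) and (450,348), and the card in between. Nothing obstructs the sockets. I'll grip now.

```bash
python3 -m pendant '[{"dp":[0,0,0],"rotation":[0,0,0],"grip":0},{"dp":[0,0,0],"rotation":[0,0,0],"grip":0},{"dp":[0,0,0],"rotation":[0,0,0],"grip":0},{"dp":[0,0,0],"rotation":[0,0,0],"grip":0},{"dp":[0,0,0],"rotation":[0,0,0],"grip":0},{"dp":[0,0,0],"rotation":[0,0,0],"grip":0},{"dp":[0,0,0],"rotation":[0,0,0],"grip":0},{"dp":[0,0,0],"rotation":[0,0,0],"grip":0}]' 60
python3 - <<'E'
from h import *
f=viewer.grab_frame("scene")
o=lambda x,y:(x/4.5+110,y/4.5+255)
a=onz(f,*o(115,212),68);b=onz(f,*o(450,348),68);print(a,b,(a+b)/2,np.linalg.norm(a-b))
E
```

```text
time_s: 4.1
eef_pos: [580.6, 22.6, 96.6]
tool_rot: [180.0, 0.0, 157.2]
force: [0.8, 3.9, 4.2]
finger_gap: 14.6
finger_force: 61.7
[ 389.59310092 -376.67092946   68.        ] [ 568.07038834 -322.9456899    68.        ] [ 478.83174463 -349.80830968   68.        ] 186.38815276311993
```

```bash
python3 -m pendant '[{"dp":[0,0,-1],"rotation":[0,0,0],"grip":0},{"dp":[0,0,-4],"rotation":[0,0,0],"grip":0},{"dp":[0,0,-8],"rotation":[0,0,0],"grip":0},{"dp":[0,0,-13],"rotation":[0,0,0],"grip":0},{"dp":[0,0,-13],"rotation":[0,0,0],"grip":0},{"dp":[-0.3,-2,-13],"rotation":[0,0,0],"grip":0},{"dp":[-0.7,-5.5,-13],"rotation":[0,0,-0.02],"grip":0},{"dp":[-1.3,-10,-13],"rotation":[0,0,-0.04],"grip":0},{"dp":[-1.9,-15,-13],"rotation":[0,0,-0.06],"grip":0},{"dp":[-2.5,-20,-13],"rotation":[0,0,-0.08],"grip":0},{"dp":[-3.1,-25,-13],"rotation":[0,0,-0.1],"grip":0},{"dp":[-3.8,-30,-13],"rotation":[0,0,-0.12],"grip":0},{"dp":[-4.3,-34,-13],"rotation":[0,0,-0.13],"grip":0},{"dp":[-4.6,-37,-13],"rotation":[0,0,-0.13],"grip":0},{"dp":[-4.8,-38.5,-13],"rotation":[0,0,-0.13],"grip":0},{"dp":[-4.8,-38.5,-13],"rotation":[0,0,-0.13],"grip":0},{"dp":[-4.8,-38.5,-13],"rotation":[0,0,-0.13],"grip":0}]'
python3 - <<'E'
from h import *
f=viewer.grab_frame("top");g=viewer.grab_frame("scene")
a=cv2.resize(f["image"][130:250,310:430],(380,380),interpolation=3);b=cv2.resize(g["image"][210:384,80:254],(400,380),interpolation=3)
cv2.imwrite("pics/m.png",np.hstack([a,b])[:,:,::-1])
E
```

```text
time_s: 6.28
eef_pos: [475.4, -350.2, 225.9]
tool_rot: [180.0, -0.1, 164.7]
force: [0.8, 0.6, -4.9]
finger_gap: 15.0
finger_force: 60.4
```

View pics/m.png

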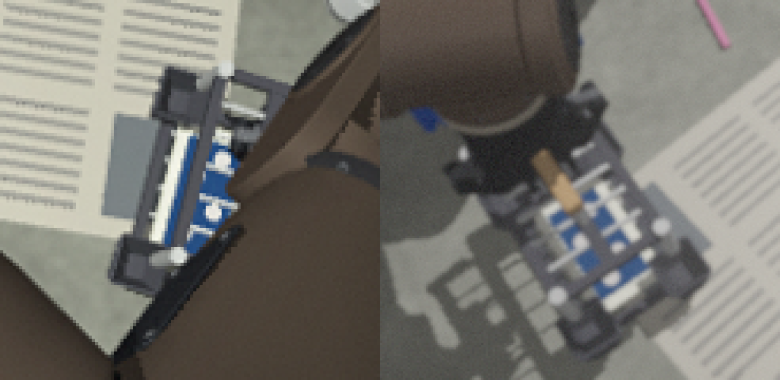

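The held tier is over the base. Its post tops are at top crop (225,68) and (178,256), and at scene crop (660,227), (557,297) and (465,153). I'll check the pose.

```bash
python3 - <<'E'
from h import *
f=viewer.grab_frame("top");g=viewer.grab_frame("scene")
z=195.5
a=onz(f,381.1,151.5,z);b=onz(f,366.2,210.8,z);d=a-b;yaw=np.degrees(np.arctan2(d[1],d[0]))
print("top",a,b,np.linalg.norm(d),yaw)
r=np.radians(-15.3);n=np.array([np.sin(r),-np.cos(r)])
print("centre",(a+b)[:2]/2+50*n, "tip y axis",n)
l=onz(g,117,280.1,z);rr=onz(g,201.8,313.9,z);fr=onz(g,157,346,z)
print("scene",(l+rr)/2,np.linalg.norm(l-rr),np.linalg.norm(rr-fr),np.linalg.norm(l-fr),np.degrees(np.arctan2(*(fr-l)[[1,0]])))
E
```

```text
top [ 565.16354562 -324.57993562  195.5       ] [ 409.72032376 -282.55932833  195.5       ] 161.02275199618657 -15.127073285483625
centre [ 474.24828219 -351.7975029 ] tip y axis [-0.26387305 -0.96455742]
scene [ 475.61274028 -351.11229641  195.5       ] 189.3449875999406 99.12912760973839 161.8951235112611 -14.795707257581409
```

Tier and base agree within about 3 mm and 1°, and the funnel takes 14 mm, so I'll lower it.

```bash
python3 -m pendant '[{"dp":[-0.15,0,2],"rotation":[0,0,0],"grip":0},{"dp":[-0.15,0,4],"rotation":[0,0,0],"grip":0},{"dp":[-0.15,0,5],"rotation":[0,0,0],"grip":0},{"dp":[-0.15,0,6],"rotation":[0,0,0],"grip":0},{"dp":[-0.15,0,6.8],"rotation":[0,0,0],"grip":0},{"dp":[-0.15,0,7.5],"rotation":[0,0,0],"grip":0},{"dp":[-0.15,0,8.0],"rotation":[0,0,0],"grip":0},{"dp":[-0.15,0,8.5],"rotation":[0,0,0],"grip":0},{"dp":[-0.15,0,8.5],"rotation":[0,0,0],"grip":0}]'
```

```text
time_s: 7.6
eef_pos: [476.8, -351.5, 141.0]
tool_rot: [180.0, -0.0, 164.7]
force: [-0.5, -0.1, -3.7]
finger_gap: 15.0
finger_force: 60.3
```

```bash
python3 -m pendant '[{"dp":[0,0,0.2],"rotation":[0,0,0],"grip":0},{"dp":[0,0,0.4],"rotation":[0,0,0],"grip":0},{"dp":[0,0,0.4],"rotation":[0,0,0],"grip":0},{"dp":[0,0,0.4],"rotation":[0,0,0],"grip":0}]'
```

```text
time_s: 8.1
eef_pos: [476.9, -351.5, 137.3]
tool_rot: [180.0, 0.0, 164.7]
force: [0.7, -0.5, -3.3]
finger_gap: 15.0
finger_force: 60.3
```

No contact yet, and the expected height is about 136.6. I'll release here and retreat.

```bash
python3 -m pendant '[{"dp":[0,0,0.1],"rotation":[0,0,0],"grip":0},{"dp":[0,0,0.1],"rotation":[0,0,0],"grip":0.3},{"dp":[0,0,0.1],"rotation":[0,0,0],"grip":1},{"dp":[0,0,0.1],"rotation":[0,0,0],"grip":1},{"dp":[0,0,0.1],"rotation":[0,0,0],"grip":1},{"dp":[0,0,0.1],"rotation":[0,0,0],"grip":1},{"dp":[0,0,0.1],"rotation":[0,0,0],"grip":1},{"dp":[0,0,0.1],"rotation":[0,0,0],"grip":1},{"dp":[0,0,-2],"rotation":[0,0,0],"grip":1},{"dp":[0,0,-6],"rotation":[0,0,0],"grip":1},{"dp":[0,0,-11],"rotation":[0,0,0],"grip":1},{"dp":[0,5,-14],"rotation":[0,0,0],"grip":1},{"dp":[0,10,-14],"rotation":[0,0,0],"grip":1},{"dp":[0,16,-14],"rotation":[0,0,0],"grip":1},{"dp":[0,22,-14],"rotation":[0,0,0],"grip":1},{"dp":[0,28,-14],"rotation":[0,0,0],"grip":1},{"dp":[0,30,-14],"rotation":[0,0,0],"grip":1},{"dp":[0,30,-14],"rotation":[0,0,0],"grip":1},{"dp":[0,30,-14],"rotation":[0,0,0],"grip":1}]'
python3 - <<'E'
from h import *
f=viewer.grab_frame("top");g=viewer.grab_frame("scene")
a=cv2.resize(f["image"][130:250,310:430],(380,380),interpolation=3);b=cv2.resize(g["image"][210:384,80:254],(400,380),interpolation=3)
cv2.imwrite("pics/end.png",np.hstack([a,b])[:,:,::-1])
E
```

```text
time_s: 10.48
eef_pos: [556.1, -63.3, 277.2]
tool_rot: [-180.0, -0.0, 164.6]
force: [0.3, -0.5, 0.6]
finger_gap: 85.4
finger_force: 0.0
```

View pics/end.png

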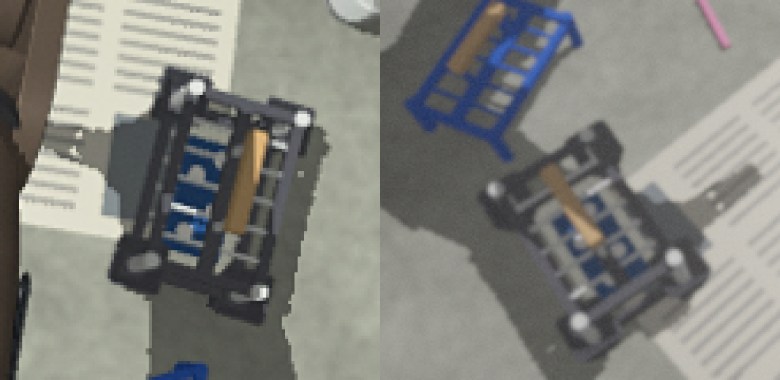

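The tier is standing on the base. Its post tops are at top crop (197,88), (303,119), (262,292) and (148,255), and at scene crop (497,187), (675,257) and (580,321). I'll check the seated height and level.

```bash
python3 - <<'E'
from h import *
f=viewer.grab_frame("top");g=viewer.grab_frame("scene")
T=lambda x,y:(x*120/380+310,y*120/380+130);S=lambda x,y:((x-380)*174/400+80,y*174/380+210)
def tri(a,b):
    A=[];B=[]
    for c,p in((f,a),(g,b)):
        r=ray(c,*p);r/=np.linalg.norm(r);M=np.eye(3)-np.outer(r,r);A.append(M);B.append(M@c["position"])
    return np.linalg.lstsq(np.vstack(A),np.hstack(B),rcond=None)[0]
# far-x posts: top view up; scene pairs by expected position
for t in[(197,88),(303,119),(262,292),(148,255)]:
    p=onz(f,*T(*t),106);d=[(np.linalg.norm(onz(g,*S(*s),106)-p),s) for s in[(497,187),(675,257),(580,321)]]
    e,s=min(d);print(p,e,tri(T(*t),S(*s)) if e<30 else "")
print(sum(onz(f,*T(*t),106) for t in[(197,88),(303,119),(262,292),(148,255)])/4)
E
```

```text
[ 565.11944136 -326.10659368  106.        ] 4.908336762368694 [ 566.93951074 -324.61563284  104.81330951]
[ 539.3593575  -422.79037063  106.        ] 4.527380952591771 [ 540.77009234 -421.10705361  105.6204411 ]
[ 384.85725424 -382.06300452  106.        ] 7.00689566621669 [ 386.76489996 -378.55105714  108.08113514]
[ 416.19752213 -280.06040945  106.        ] 99.83987041048861 
[ 476.38339381 -352.75509457  106.        ]
```

The post tops triangulate to 105–108 mm (106 expected), and the tier's centre matches the base, so it is seated and level.

```bash
python3 -c "
from plant import order;print(order.sign_off())"
```

```text
the job is handed in; nothing more can be done
None
```

The oblong tier is seated in the frame's four sockets and released, the square tier was not touched, and the job is handed in; sign-off returned no verdict, so this rests on my final camera check.

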